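Hold a spread snap ring at the groove of a roller axle

TASK

A snap ring hangs ready on the tips of the circlip pliers that stand in the rest. Take the pliers by their handles, squeeze them fully so that the ring spreads, and slide the ring down over the bare axle stub (the one that has no ring yet) until it lies at the groove, lightly against the bearing face at the foot of the stub. Finish there while holding: keep the pliers upright and squeezed and the ring spread, do not let go, never force the ring on unspread, and leave the other things where they are.

Things in the scene. Friction and masses are not known exactly. Their poses are not given: they have to be found in the camera images.
- pliers: steel circlip pliers, black grips, 159 mm tall, 200 g, standing nose down in the rest, a snap ring hooked on their tips (it stays on). Origin: on their long axis at the ring's underside; z up the pliers, y across the two handles, x from the long axis to the ring's centre, 21 mm along +x. Rivet boss 26 mm in diameter, 62 mm up. They lift straight up out of the rest. Both sides move symmetrically.
- ring_center (a point): centre of the spread snap ring, at half its thickness: 21 mm along the pliers' +x, 2 mm above their origin. Dark steel ring, 4 mm thick, square to the pliers' axis. Spread: 34.6 mm inside diameter (2.3 mm play all round on the 30 mm stub), 44 mm outside; relaxed it is too narrow for the stub. Its two lugs are at the pliers' tips
- handles (a point): middle of the grips, on the pliers' axis 128 mm above their origin; axes as the pliers'. Grips reach from 97 to 159 mm above the origin, flat-sided, 12 mm wide (x), 9 mm thick. Over their outer faces along y: relaxed 47 mm at this height and 55 mm at the top (leaning out 0.13 rad); fully squeezed 30 mm, parallel
- grip_l (a joint): turn of each plier handle (both alike): 0 rad relaxed, 0.13 rad fully squeezed against the stop, ring fully spread. Squeezing the grips together spreads the tips and the ring; the spring pushes back on each grip with about 3 N at first and 11 N fully squeezed; let go, it springs back
- rest: fixed rest that the pliers stand in: 82 x 66 x 8 mm white base plate, an aluminium back plate 47 mm wide and 88 mm tall on the side away from the ring, with two cheeks 39 mm apart beside the rivet boss, room enough for the spread tips. Origin: on the table, under the pliers' long axis; x points to the ring's side
- bare_hub: fixed hub with the bare axle stub that needs the ring: foot 80 mm square, 12 mm thick; aluminium round housing 64 mm in diameter, its flat top (the bearing face) 45 mm above the table; on it the upright stub: first the groove, 25 mm in diameter and 7 mm wide, then 30 mm in diameter up to the chamfered top, 90 mm above the table. Origin: on the stub's axis at the table; z up
- groove (a point): point on the bare stub's axis 47 mm above the table, where the ring's centre lies when the ring rests on the bearing face in front of the groove; z up
- fitted_hub: fixed hub of the same shape that already has a dark snap ring in its groove; leave it alone. Origin on its axis at the table
- cell_a: battery cell, blue sleeve, 18 mm in diameter, 65 mm tall, standing; bystander, origin under its centre
- cell_b: battery cell like the other, standing; bystander, origin under its centre
- screwdriver: screwdriver lying on the table, bystander
- wrench: spanner lying on the table, bystander
- roller: grey plastic flanged roller, 40 mm in diameter, 42 mm tall, standing; bystander, origin under its centre
- core: cardboard tube, 52 mm in diameter, 30 mm tall, standing; bystander, origin under its centre
- oiler: white oil bottle, 40 mm in diameter, 100 mm tall, standing; bystander, origin under its centre
Mind the look-alikes: they are no part of the job. Leave any pink or red look-alike of the rest alone.

How it is judged:
By the outcome, as a careful person would: the job done as asked, in the order asked, and still so for the second after the job is handed in, while the arm keeps its last pose, push and grip.
It also fails if it takes over 43 s, if anything falls off the work surface, if the arm or the gripper's body presses on something with over 40 N, if the wrist force passes 120 N, or if a joint passes its speed limit or range.

ROBOT

A 6-joint arm with a two-finger parallel gripper is mounted at the origin on the work surface. World frame = base frame: x ahead of the robot, y to its left, z up, the work surface at z = 0. Lengths are in m, angles in degrees, forces in N, time in s.
With the tool pointing down it reaches from about 0.25 to 0.725 m from the base axis. Payload 9.7 kg.
Tool frame: the origin (TCP) lies at the very end of the fingers, on their centre line; the grasp point (between the pads) lies 19 mm behind it (bot.hold_point_z is the distance from the TCP to the grasp point, in m); z points along the fingers, y is the line along which they close (so a half turn about z gives the same grasp; the last joint's range is limited). The gripper opens to 85 mm and grips with 20 to 120 N. Pads are 22 mm wide; open, the fingers measure 114 mm over their backs; the gripper's body (76 mm by 85 mm) begins 54 mm behind the grasp point. The pads swing forward as they close: fully open they stand 13 mm farther back than shut.
Start: joints at [-70.989, 4.979, 10.078, 95.1, 0, 90], TCP at [0.179, -0.52, 0.231] pointing down, gripper open.
Joint ranges: [-179.16, 179.16], [-48.56, 103.87], [-65.8, 70.77], [-126.05, 130.52], [-82.76, 87.17], [-180, 180]. Speed limits (degrees/s): [127.2, 127.2, 147.25, 180, 180, 180].

INTERFACE

Orientations are given as [roll, pitch, yaw] about the fixed x, y, z axes, in that order (R = Rz(yaw) Ry(pitch) Rx(roll)).
In Python, from workcell import bot gives the robot as it stands.
- The arm moves only by the tool play_rows, never from a script. Its argument "targets" is a list of rows, each an object with "grip": the closure in counts, from 0 (fully open) to 255 (shut); "linear": the shift along the world's x, y, z in cm, a list of three; "delta_rot": the turn, a rotation vector about the world's x, y, z in rad, a list of three. A call has 1 to 10 rows; each row is the pose to reach, as a shift and turn from the pose commanded when the call began; what a row does not reach only later rows make up. A row lasts 1/10 s, in which the tool goes at most 50 mm and 8.59 degrees, less where a joint would pass 70% of its speed; a pose out of reach is approached as far as the arm can. A call with a gripper value outside its range is refused whole. The fingers move at their own pace and stop on an object; "force" is the grip in N (left out, the last holds). Time passes only in rows, so rows that repeat a pose let the fingers close. It gives the time, the measured TCP pose, the force, the opening and the grip force at its end, in the units of the state.
- bot.get_obs(): the state, without advancing time (a new reading comes with each control period).
- bot.camera(name): name is "side" or "top"; returns a dict with "color" (420x560x3 uint8, red, green, blue), "range_z" (420x560 float32, m along the optical axis (not along the pixel's ray), 0 where there is no reading), "fov_y" (degrees; the focal length in pixels is half the picture's height over the tangent of half this angle, whatever the lens; pixels are square), "cx", "cy" (the principal point, pixels), "world_to_cam" (4x4, takes a point from world to camera coordinates). Camera axes: x right, y up, looking along -z (the intrinsics and any distortion apply to the point x, -y, -z); pixel columns grow to the right and rows downward; lengths in m; the calibration is good to about 2 mm. A picture is of the moment at which its call begins.
- bot.job_done(): hands the job in; it is judged then, once.
Trained networks look in a picture, given as the dict that the camera call returned (one of the last four; its "shot" number tells which), for a name from the list of things; names that differ only in an ending like _2 or _b are one class to them, and where a whole thing is asked for, a point or a joint stands for the part that bears it (a point fixed in the world has none). Each returns a list of dicts, best first, with "conf" (0 to 1); they miss things now and then, are a little off and sometimes report something else, mostly with a low value. They report only what shows in the picture. A call takes as long as a camera call. They do not tell look-alikes from the thing itself.
- bot.search_frame(picture, target): "box" ([left, top, right, bottom] in pixels, round what is visible of it).
- bot.trace(picture, target): "pixels" (420x560 bool, what is visible of it) and "box" ([left, top, right, bottom] in pixels, round what is visible of it).
- bot.pinpoint(picture, target): "pixel" ([column, row] in pixels: a listed point, or the origin of a listed thing).
The state is a dict: "time": time; "q": joint angles; "qd": joint speeds; "joint_efforts": joint torques, N m; "ee_pos": TCP position; "tcp_rot": TCP orientation; "wrist_force": force on the tool from outside, world axes, zero at the start; "torque": the same for the moment, N m; "opening": finger opening in m; "grasp_force": force on a finger pad.
Only numpy, scipy, OpenCV 4.12 (cv2) and the standard library are available. Lean on these libraries where they do the work, as an engineer would, in place of code of your own. Each camera call takes 0.05 s, during which the arm holds its last target. There are 200 camera calls.

## Working session

There is one attempt and no reset: what is moved stays moved. The work goes in short steps, Python scripts to look and compute and a tool call to move; the robot and the scene stay as the last step left them, time stands still between calls to the robot, and variables do not carry over. Pictures are saved under pics/ and viewed, at most 10 in all, crops included, and the job is handed in when it is done.

Besides the shell and the picture viewer there is one more tool, called after "Call:" as name([rows], argument=value, ...), one row to a line, values as JSON. play_rows: Moves the arm, as the interface text tells. Its arguments: {"type":"object","properties":{"targets":{"type":"array","items":{"type":"object","properties":{"grip":{"type":"number"},"linear":{"type":"array","items":{"type":"number"}},"delta_rot":{"type":"array","items":{"type":"number"}}}}},"force":{"type":"number"}},"required":["targets"]}

```bash
mkdir -p pics; cat > h.py <<'E'
import numpy as np, cv2
from workcell import bot
def K(p):
    h,w=p["color"].shape[:2]; return h/2/np.tan(np.radians(p["fov_y"])/2)
def cloud(p):
    f=K(p); z=p["range_z"].astype(float); h,w=z.shape
    u,v=np.meshgrid(np.arange(w),np.arange(h))
    c=np.stack([(u-p["cx"])/f*z,-(v-p["cy"])/f*z,-z,np.ones_like(z)],-1)
    return (c@np.linalg.inv(p["world_to_cam"]).T)[...,:3]
def at_z(p,px,zw):
    f=K(p); M=np.linalg.inv(p["world_to_cam"])
    d=M[:3,:3]@np.array([(px[0]-p["cx"])/f,-(px[1]-p["cy"])/f,-1]); o=M[:3,3]
    return o+d*(zw-o[2])/d[2]
def proj(p,X):
    c=(p["world_to_cam"]@np.append(X,1))[:3]; f=K(p)
    return np.array([p["cx"]+f*c[0]/-c[2],p["cy"]-f*c[1]/-c[2]])
def save(p,n,crop=None,s=1):
    im=p["color"][...,::-1]
    if crop: im=im[crop[1]:crop[3],crop[0]:crop[2]]
    cv2.imwrite(f"pics/{n}.png",cv2.resize(im,None,fx=s,fy=s,interpolation=cv2.INTER_CUBIC))
E
python3 - <<'E'
from h import *
np.set_printoptions(precision=4,suppress=True)
for n in("top","side"):
    p=bot.camera(n); save(p,n+"0"); print(n,[k for k in p],p["fov_y"],p["cx"],p["cy"],np.linalg.inv(p["world_to_cam"])[:3])
    C=cloud(p); np.savez(n+"0.npz",C=C,color=p["color"])
    for t in("pliers","rest","bare_hub","fitted_hub"):
        for d in bot.trace(p,t)[:3]:
            m=d["pixels"]&(p["range_z"]>0); print(t,round(d["conf"],2),d["box"],np.median(C[m],0) if m.any() else "")
    for t,z in(("handles",.136),("ring_center",.01),("groove",.047),("pliers",.01),("rest",0),("bare_hub",0),("fitted_hub",0)):
        for d in bot.pinpoint(p,t)[:3]: print("pt",t,round(d["conf"],2),d["pixel"],at_z(p,d["pixel"],z))
print(bot.get_obs(),bot.hold_point_z)
E
```

```text
top ['color', 'range_z', 'fov_y', 'cx', 'cy', 'world_to_cam', 'shot'] 44.59016134751776 279.1652288717989 216.93642396386082 [[-0.0034  0.9898 -0.1427  0.3807]
 [-1.     -0.0033  0.0012 -0.0628]
 [ 0.0008  0.1427  0.9898  1.2087]]
pliers 0.48 [359.4, 195.3, 390.5, 216.3] [ 0.5492 -0.2728  0.1019]
pliers 0.36 [245.7, 202.3, 280.9, 238.1] [ 0.5437 -0.0262  0.0406]
rest 0.79 [335.1, 262.4, 367.8, 298.9] [ 0.4051 -0.236   0.0078]
rest 0.76 [348.8, 197.8, 384.3, 238.2] [ 0.5459 -0.2616  0.0085]
rest 0.69 [402.1, 193.0, 442.9, 229.8] [ 0.56   -0.3969  0.0079]
bare_hub 0.96 [245.7, 199.7, 277.7, 236.2] [ 0.5436 -0.0271  0.0423]
fitted_hub 0.57 [116.1, 222.1, 161.3, 262.5] [0.4939 0.2559 0.0429]
fitted_hub 0.39 [243.7, 201.4, 281.2, 239.7] [ 0.5437 -0.0261  0.0401]
pt handles 0.73 [375.8, 213.4] [ 0.5422 -0.2689  0.136 ]
pt ring_center 0.79 [366.4, 210.4] [ 0.5685 -0.271   0.01  ]
pt groove 0.76 [263.4, 215.0] [ 0.5528 -0.0281  0.047 ]
pt pliers 0.82 [363.1, 216.0] [ 0.5551 -0.2629  0.01  ]
pt rest 0.97 [353.4, 284.6] [ 0.3944 -0.2375  0.    ]
pt rest 0.9 [416.1, 216.2] [ 0.5556 -0.3909  0. 
[... 1300 characters left out ...]
.1] [ 0.5515 -0.251   0.    ]
pt bare_hub 0.65 [270.6, 237.0] [ 0.5537 -0.0261  0.    ]
pt bare_hub 0.59 [220.4, 279.1] [ 0.4356 -0.1311  0.    ]
pt fitted_hub 0.96 [225.9, 167.6] [0.4935 0.282  0.    ]
{'time': 1.2, 'q': array([-70.9896,   4.979 ,  10.0763,  95.0996,  -0.0001,  89.9982]), 'qd': array([-0.0556,  0.0768,  0.1378, -0.0955, -0.0004,  0.078 ]), 'joint_efforts': array([ -0.0037, -52.0106,  46.4861,   0.0017,  -0.0001,  -0.    ]), 'ee_pos': array([ 0.1792, -0.52  ,  0.2313]), 'tcp_rot': array([-179.9977,    0.0001,   19.0122]), 'wrist_force': array([ 0.1543,  1.1161, -0.0794]), 'torque': array([-0.044 ,  0.0397,  0.0154]), 'grasp_force': 0.0, 'opening': 0.08499746660103231} 0.0187
```

View pics.

```bash
python3 - <<'E'
import cv2
a=cv2.imread("pics/top0.png");b=cv2.imread("pics/side0.png")
cv2.imwrite("pics/a.png",cv2.resize(a[150:320,220:460],None,fx=3.3,fy=3.3,interpolation=2))
cv2.imwrite("pics/b.png",cv2.resize(b[180:420,170:400],None,fx=2.4,fy=2.4,interpolation=2))
E
```

```text
(no output)
```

View pics/a.png

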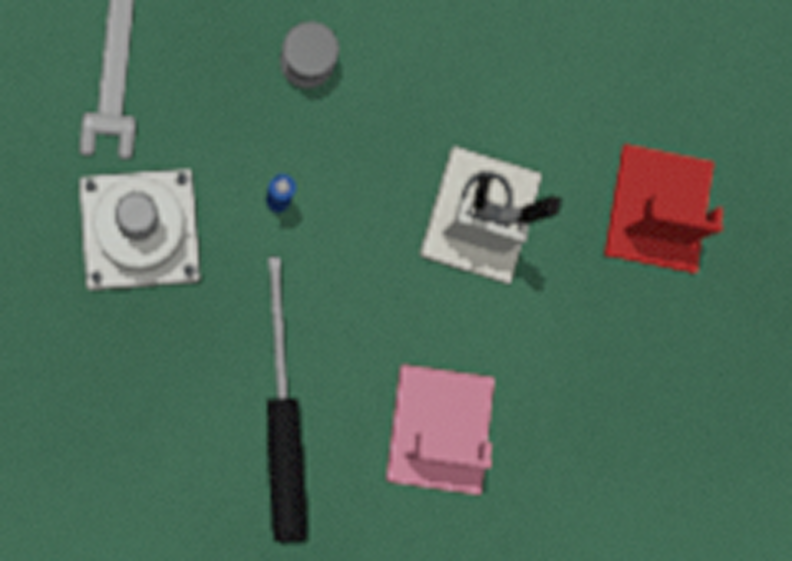

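View pics/b.png

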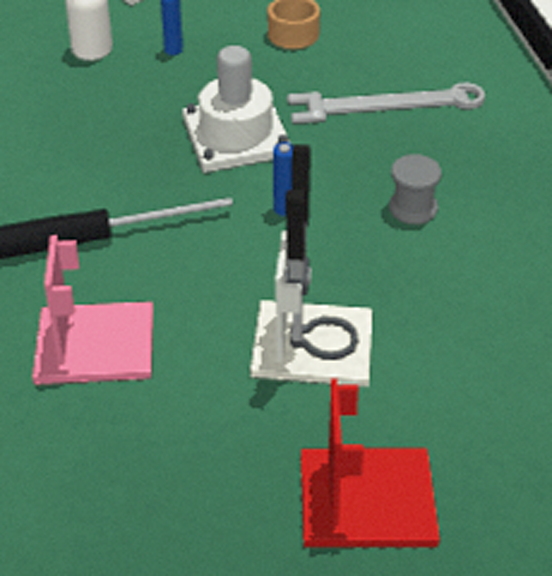

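View pics/side0.png

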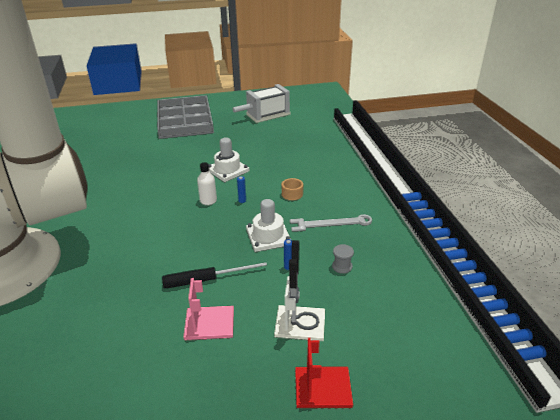

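```bash
python3 - <<'E'
import numpy as np,cv2
np.set_printoptions(precision=4,suppress=True)
for n in("top","side"):
    D=np.load(n+"0.npz"); C=D["C"]; col=D["color"].astype(int)
    near=lambda x,y,r:np.hypot(C[...,0]-x,C[...,1]-y)<r
    hub=near(.55,-.025,.07)
    for a,b in((.005,.02),(.038,.052),(.085,.095)):
        m=hub&(C[...,2]>a)&(C[...,2]<b); P=C[m]
        (c,r)=cv2.minEnclosingCircle(P[:,:2].astype(np.float32)); print(n,"hub",a,m.sum(),P.mean(0),"circ",c,r)
    m=hub&(C[...,2]>.006)&(C[...,2]<.02); print(" foot rect",cv2.minAreaRect(C[m][:,:2].astype(np.float32)))
    pl=near(.55,-.27,.075); dark=col.max(-1)<75
    m=pl&(C[...,2]>.004)&(C[...,2]<.012)&(col.min(-1)>110); print(" rest rect",cv2.minAreaRect(C[m][:,:2].astype(np.float32)),C[m].mean(0))
    m=pl&(C[...,2]>.06)&(C[...,2]<.095)&(col.min(-1)>90); print(" alu",m.sum(),C[m].mean(0) if m.any() else"")
    for a in np.arange(.095,.175,.01):
        m=pl&(C[...,2]>a)&(C[...,2]<a+.01); P=C[m]
        if len(P): print(" grip z",a,len(P),P.mean(0),P.min(0)[:2],P.max(0)[:2])
    m=near(.568,-.275,.03)&dark&(C[...,2]<.03); P=C[m]; print(" ring",m.sum(),P.mean(0),cv2.minEnclosingCircle(P[:,:2].astype(np.float32)),np.percentile(P[:,2],[10,50,90]))
E
```

```text
top hub 0.005 563 [ 0.5487 -0.024   0.0116] circ (0.5532199144363403, -0.025303948670625687) 0.06733879446983337
top hub 0.038 436 [ 0.5481 -0.0245  0.0446] circ (0.5501407980918884, -0.023948682472109795) 0.031995806843042374
top hub 0.085 129 [ 0.5494 -0.0242  0.0891] circ (0.5496610403060913, -0.024348529055714607) 0.014826096594333649
 foot rect ((0.5546249747276306, -0.01896093413233757), (0.12854032218456268, 0.08956757932901382), 3.8013272285461426)
 rest rect ((0.5600283741950989, -0.2691980302333832), (0.06658534705638885, 0.08293001353740692), 71.66218566894531) [ 0.5615 -0.2661  0.0077]
 alu 124 [ 0.5417 -0.2627  0.0806]
 grip z 0.095 19 [ 0.5484 -0.2667  0.0996] [ 0.5423 -0.2766] [ 0.5548 -0.2471]
 grip z 0.105 17 [ 0.5462 -0.272   0.1102] [ 0.5378 -0.2821] [ 0.5563 -0.246 ]
 grip z 0.11499999999999999 18 [ 0.5453 -0.268   0.1213] [ 0.5383 -0.2842] [ 0.5561 -0.2442]
 grip z 0.12499999999999999 9 [ 0.544  -0.273   0.1315] [ 0.5375 -0.2852] [ 0.55   -0.2445]
 grip z 0.13499999999999998 15 [ 0.5446 -0.2724  0.1393] [ 0.5377 -0.2847] [ 0.5514 -0.2437]
 grip z 0.14499999999999
[... 1159 characters left out ...]
[ 0.5574 -0.2561]
 grip z 0.11499999999999999 39 [ 0.5445 -0.2837  0.1203] [ 0.5372 -0.2909] [ 0.5577 -0.2546]
 grip z 0.12499999999999999 41 [ 0.5451 -0.2816  0.1304] [ 0.5369 -0.2906] [ 0.5579 -0.2521]
 grip z 0.13499999999999998 75 [ 0.5478 -0.2705  0.1401] [ 0.5357 -0.292 ] [ 0.5609 -0.2472]
 grip z 0.14499999999999996 81 [ 0.5481 -0.2694  0.15  ] [ 0.5351 -0.2941] [ 0.5605 -0.2483]
 grip z 0.15499999999999997 105 [ 0.5471 -0.2712  0.161 ] [ 0.5349 -0.2943] [ 0.5608 -0.2428]
 grip z 0.16499999999999998 28 [ 0.5493 -0.2653  0.1656] [ 0.5366 -0.2944] [ 0.5608 -0.2422]
 ring 58 [ 0.5639 -0.276   0.011 ] ((0.5646010637283325, -0.2758338153362274), 0.022837990894913673) [0.0093 0.0111 0.0129]
```

```bash
python3 - <<'E'
import numpy as np
np.set_printoptions(precision=4,suppress=True)
a=np.radians(-18);R=np.array([[np.cos(a),-np.sin(a)],[np.sin(a),np.cos(a)]])
for n in("top","side"):
    D=np.load(n+"0.npz"); C=D["C"]; pl=np.hypot(C[...,0]-.55,C[...,1]+.27)<.05
    for lo,hi in((.10,.14),(.14,.157),(.157,.18)):
        P=C[pl&(C[...,2]>lo)&(C[...,2]<hi)]; q=(P[:,:2]-[.548,-.268])@R
        for s in(1,-1):
            k=q[s*q[:,1]>0]; print(n,lo,s,len(k),np.percentile(k,[3,50,97],axis=0).ravel() if len(k) else"")
    P=C[pl&(C[...,2]>.157)]; print(np.percentile(P[:,2],[50,90,100]))
from h import *; o=bot.get_obs(); print(o["time"],o["ee_pos"],o["tcp_rot"])
E
```

```text
top 0.1 1 20 [-0.0055  0.0114 -0.0043  0.0176  0.0041  0.0239]
top 0.1 -1 41 [-0.0052 -0.018  -0.0016 -0.0117  0.0058 -0.0067]
top 0.14 1 5 [-0.0057  0.0195 -0.0052  0.0213 -0.0048  0.0259]
top 0.14 -1 16 [-0.0052 -0.021  -0.0017 -0.0153  0.0052 -0.0133]
top 0.157 1 26 [-0.0054  0.0208 -0.0008  0.0246  0.0046  0.0285]
top 0.157 -1 31 [-0.005  -0.0248 -0.0003 -0.0199  0.006  -0.0158]
[0.1635 0.1665 0.1675]
side 0.1 1 33 [-0.0046  0.0129  0.0049  0.0159  0.0054  0.0178]
side 0.1 -1 128 [-0.0047 -0.0228  0.0004 -0.0203  0.0061 -0.0143]
side 0.14 1 70 [-0.0049  0.0158  0.0001  0.018   0.0059  0.023 ]
side 0.14 -1 63 [-0.0058 -0.026   0.0005 -0.024   0.0061 -0.0177]
side 0.157 1 59 [-0.0051  0.0176 -0.0001  0.02    0.0058  0.0263]
side 0.157 -1 61 [-0.0057 -0.0265  0.0003 -0.0244  0.006  -0.018 ]
[0.1636 0.1656 0.1669]
1.2 [ 0.1792 -0.52    0.2313] [-179.9977    0.0001   19.0122]
```

Call:
play_rows([
  {"grip":0,"linear":[4,2.7,0],"delta_rot":[0,0,-0.08]},
  {"grip":0,"linear":[8,5.4,0],"delta_rot":[0,0,-0.16]},
  {"grip":0,"linear":[12,8.1,0],"delta_rot":[0,0,-0.24]},
  {"grip":0,"linear":[16,10.9,0],"delta_rot":[0,0,-0.32]},
  {"grip":0,"linear":[20,13.7,0],"delta_rot":[0,0,-0.4]},
  {"grip":0,"linear":[24,16.4,0],"delta_rot":[0,0,-0.48]},
  {"grip":0,"linear":[28,19.2,0],"delta_rot":[0,0,-0.56]},
  {"grip":0,"linear":[32,21.9,0],"delta_rot":[0,0,-0.646]},
  {"grip":0,"linear":[35.5,24.3,0],"delta_rot":[0,0,-0.646]},
  {"grip":0,"linear":[36.9,25.27,0],"delta_rot":[0,0,-0.646]},
])

```text
time: 2.2
ee_pos: [0.5506, -0.2648, 0.2305]
tcp_rot: [-180.0, 0.0, -17.8]
wrist_force: [-0.6, -0.8, -0.5]
opening: 0.0856
grasp_force: 0.0
```

Call:
play_rows([
  {"grip":0,"linear":[0,0,-2],"delta_rot":[0,0,0]},
  {"grip":0,"linear":[0,0,-4],"delta_rot":[0,0,0]},
  {"grip":0,"linear":[0,0,-5],"delta_rot":[0,0,0]},
  {"grip":0,"linear":[0,0,-5],"delta_rot":[0,0,0]},
])

```text
time: 2.6
ee_pos: [0.5473, -0.2674, 0.1799]
tcp_rot: [-180.0, 0.1, -18.0]
wrist_force: [-0.1, -0.1, 0.3]
opening: 0.0856
grasp_force: 0.0
```

Call:
play_rows([
  {"grip":0,"linear":[0.03,0,-2],"delta_rot":[0,0,0]},
  {"grip":0,"linear":[0.03,0,-4],"delta_rot":[0,0,0]},
  {"grip":0,"linear":[0.03,0,-5.5],"delta_rot":[0,0,0]},
  {"grip":0,"linear":[0.03,0,-6.5],"delta_rot":[0,0,0]},
  {"grip":0,"linear":[0.03,0,-6.5],"delta_rot":[0,0,0]},
  {"grip":70,"linear":[0.03,0,-6.5],"delta_rot":[0,0,0]},
  {"grip":70,"linear":[0.03,0,-6.5],"delta_rot":[0,0,0]},
], force=40)

```text
time: 3.3
ee_pos: [0.5489, -0.2675, 0.1174]
tcp_rot: [180.0, -0.1, -18.0]
wrist_force: [1.7, 1.0, -0.8]
opening: 0.0618
grasp_force: 0.0
```

```bash
python3 - <<'E'
from h import *
o=bot.get_obs(); print({k:np.round(o[k],4) for k in("time","ee_pos","tcp_rot","wrist_force","opening","grasp_force")})
p=bot.camera("side"); im1=p["color"][210:360,220:370]; q=bot.camera("top"); im2=q["color"][160:260,310:430]
a=cv2.resize(im1,(560,560),interpolation=2)
cv2.imwrite("pics/c.png",a[...,::-1])
E
```

```text
{'time': np.float64(3.3), 'ee_pos': array([ 0.5489, -0.2675,  0.1174]), 'tcp_rot': array([ 1.799893e+02, -8.640000e-02, -1.800240e+01]), 'wrist_force': array([ 1.6907,  1.0228, -0.8425]), 'opening': np.float64(0.0618), 'grasp_force': np.float64(0.0)}
```

View pics/c.png

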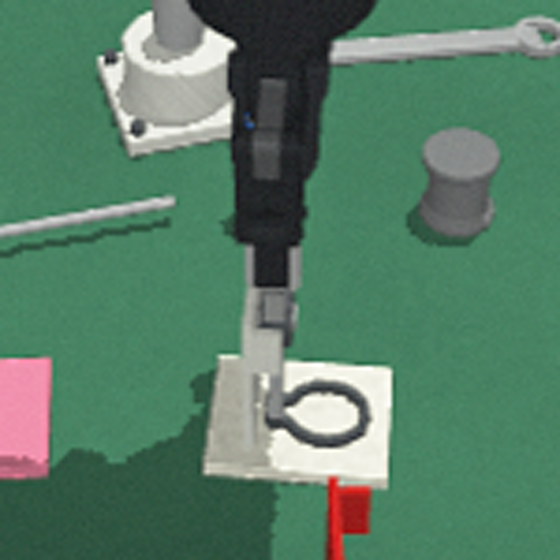

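Call:
play_rows([
  {"grip":95,"linear":[0,0,0],"delta_rot":[0,0,0]},
  {"grip":110,"linear":[0,0,0.05],"delta_rot":[0,0,0]},
  {"grip":130,"linear":[0,0,0.1],"delta_rot":[0,0,0]},
  {"grip":150,"linear":[0,0,0.15],"delta_rot":[0,0,0]},
  {"grip":170,"linear":[0,0,0.2],"delta_rot":[0,0,0]},
  {"grip":200,"linear":[0,0,0.2],"delta_rot":[0,0,0]},
  {"grip":230,"linear":[0,0,0.2],"delta_rot":[0,0,0]},
  {"grip":255,"linear":[0,0,0.2],"delta_rot":[0,0,0]},
  {"grip":255,"linear":[0,0,0.2],"delta_rot":[0,0,0]},
], force=60)

```text
time: 4.3
ee_pos: [0.5491, -0.2674, 0.1208]
tcp_rot: [-180.0, -0.2, -18.0]
wrist_force: [-2.7, 2.8, 14.8]
opening: 0.026
grasp_force: 59.0
```

```bash
python3 - <<'E'
from h import *
p=bot.camera("side"); q=bot.camera("top"); print(bot.get_obs()["opening"],bot.get_obs()["wrist_force"])
a=cv2.resize(p["color"][230:350,240:350],(400,436),interpolation=2);b=cv2.resize(q["color"][160:260,310:402],(400,436),interpolation=2)
cv2.imwrite("pics/d.png",np.hstack([a,b])[...,::-1])
np.savez("d.npz",s=cloud(p),sc=p["color"],t=cloud(q))
E
```

```text
0.02594469211400922 [-2.22059239  1.57925649 15.64755512]
```

View pics/d.png

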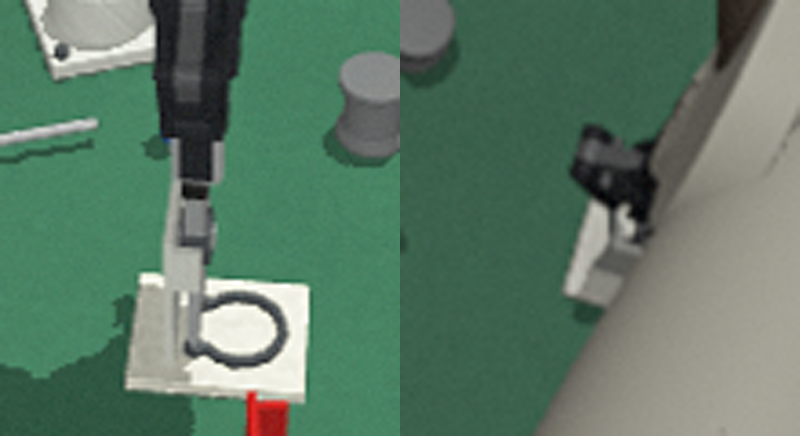

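Call:
play_rows([
  {"grip":255,"linear":[0,0,0.3],"delta_rot":[0,0,0]},
  {"grip":255,"linear":[0,0,1],"delta_rot":[0,0,0]},
  {"grip":255,"linear":[0,0,2.5],"delta_rot":[0,0,0]},
  {"grip":255,"linear":[0,0,4.5],"delta_rot":[0,0,0]},
  {"grip":255,"linear":[0,0,6.5],"delta_rot":[0,0,0]},
  {"grip":255,"linear":[0,0,8.5],"delta_rot":[0,0,0]},
  {"grip":255,"linear":[0,0,10.5],"delta_rot":[0,0,0]},
  {"grip":255,"linear":[0,0,12.5],"delta_rot":[0,0,0]},
  {"grip":255,"linear":[0,0,13],"delta_rot":[0,0,0]},
  {"grip":255,"linear":[0,0,13],"delta_rot":[0,0,0]},
])

```text
time: 5.4
ee_pos: [0.5488, -0.2675, 0.2492]
tcp_rot: [180.0, -0.1, -18.0]
wrist_force: [0.7, 0.2, -3.6]
opening: 0.0259
grasp_force: 59.2
```

Call:
play_rows([
  {"grip":255,"linear":[-0.15,2,0],"delta_rot":[0,0,0]},
  {"grip":255,"linear":[-0.4,5,0],"delta_rot":[0,0,0]},
  {"grip":255,"linear":[-0.6,8,0],"delta_rot":[0,0,0]},
  {"grip":255,"linear":[-0.85,11,0],"delta_rot":[0,0,0]},
  {"grip":255,"linear":[-1.05,14,0],"delta_rot":[0,0,0]},
  {"grip":255,"linear":[-1.3,17,0],"delta_rot":[0,0,0]},
  {"grip":255,"linear":[-1.5,20,0],"delta_rot":[0,0,0]},
  {"grip":255,"linear":[-1.7,23,0],"delta_rot":[0,0,0]},
  {"grip":255,"linear":[-1.85,24.5,0],"delta_rot":[0,0,0]},
  {"grip":255,"linear":[-1.87,24.8,0],"delta_rot":[0,0,0]},
])

```text
time: 6.4
ee_pos: [0.5084, -0.1155, 0.2484]
tcp_rot: [-177.9, 0.1, -13.9]
wrist_force: [-0.2, -0.2, -2.7]
opening: 0.0256
grasp_force: 59.3
```

Call:
play_rows([
  {"grip":255,"linear":[0,0,-0.5],"delta_rot":[0,0,0]},
  {"grip":255,"linear":[0,0,-1],"delta_rot":[0,0,0]},
  {"grip":255,"linear":[0,0,-1],"delta_rot":[0,0,0]},
])

```text
time: 6.7
ee_pos: [0.5086, -0.1155, 0.2371]
tcp_rot: [-177.9, 0.2, -13.9]
wrist_force: [0.4, -1.1, -2.4]
opening: 0.0257
grasp_force: 59.3
```

```bash
python3 - <<'E'
from h import *
np.set_printoptions(precision=4,suppress=True)
o=bot.get_obs(); print(o["time"],o["ee_pos"],o["wrist_force"])
ims=[]
for n in("side","top"):
    p=bot.camera(n); C=cloud(p)
    for t,z in(("ring_center",.13),("groove",.047),("handles",.256)):
        for d in bot.pinpoint(p,t)[:2]: print(n,t,round(d["conf"],2),np.array(d["pixel"]),at_z(p,d["pixel"],z))
    c=proj(p,[.55,-.025,.12]).astype(int); x,y=np.clip(c-50,0,None)
    ims.append(cv2.resize(p["color"][y:y+100,x:x+100],(400,400),interpolation=2)); print(n,"crop",x,y)
    np.savez(n+"1.npz",C=C,color=p["color"],f=K(p),cx=p["cx"],cy=p["cy"],W=p["world_to_cam"])
cv2.imwrite("pics/e.png",np.hstack(ims)[...,::-1])
E
```

```text
6.7 [ 0.5086 -0.1155  0.2371] [ 0.3589 -1.1482 -2.3713]
side ring_center 0.82 [267.2 218.8] [ 0.5302 -0.1325  0.13  ]
side ring_center 0.31 [211.6 199.9] [ 0.4381 -0.0507  0.13  ]
side groove 0.56 [267.3 220.7] [ 0.5472 -0.0295  0.047 ]
side groove 0.39 [220.2 278.4] [ 0.4341 -0.179   0.047 ]
side handles 0.73 [342.2 265. ] [ 0.5739 -0.4088  0.256 ]
side crop 217 139
top groove 0.92 [262.  216.5] [ 0.5493 -0.0249  0.047 ]
top crop 210 161
```

View pics/e.png

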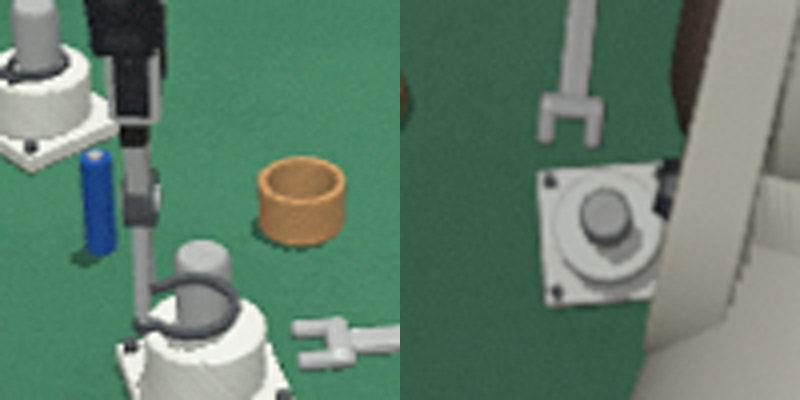

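```bash
python3 - <<'E'
from h import *
np.set_printoptions(precision=3,suppress=True)
o=bot.get_obs(); print(o["q"],o["qd"],o["joint_efforts"],o["tcp_rot"])
E
```

```text
[-13.92    1.297   7.007  95.775   2.116 179.942] [ 0.025 -0.018 -0.093 -0.017 -0.045  0.023] [ -0.018 -48.964  47.53    0.014   0.147  -0.   ] [-177.884    0.063  -13.862]
```

```bash
python3 - <<'E'
from h import *
from scipy.spatial.transform import Rotation as R
o=bot.get_obs(); a=R.from_euler("xyz",o["tcp_rot"],degrees=True); b=R.from_euler("xyz",[180,0,15],degrees=True)
print((b*a.inv()).as_rotvec(), o["ee_pos"])
E
```

```text
[-0.03731209 -0.00147512  0.50370518] [ 0.50886863 -0.1152778   0.23842724]
```

Call:
play_rows([
  {"grip":255,"linear":[0.2,0.5,0.2],"delta_rot":[-0.009,0,0.126]},
  {"grip":255,"linear":[0.5,1.5,0.2],"delta_rot":[-0.018,-0.001,0.25]},
  {"grip":255,"linear":[0.8,3,0.2],"delta_rot":[-0.028,-0.001,0.378]},
  {"grip":255,"linear":[1.2,4.5,0.2],"delta_rot":[-0.037,-0.0015,0.504]},
  {"grip":255,"linear":[1.6,6.5,0.2],"delta_rot":[-0.037,-0.0015,0.504]},
  {"grip":255,"linear":[2,8,0.2],"delta_rot":[-0.037,-0.0015,0.504]},
  {"grip":255,"linear":[2.1,8.4,0.2],"delta_rot":[-0.037,-0.0015,0.504]},
  {"grip":255,"linear":[2.1,8.4,0.2],"delta_rot":[-0.037,-0.0015,0.504]},
  {"grip":255,"linear":[2.1,8.4,0.2],"delta_rot":[-0.037,-0.0015,0.504]},
])

```text
time: 8.0
ee_pos: [0.5297, -0.0317, 0.2403]
tcp_rot: [-180.0, 0.0, 15.0]
wrist_force: [0.6, 0.6, -1.7]
opening: 0.0263
grasp_force: 59.3
```

```bash
cat > look.py <<'E'
from h import *
import sys
np.set_printoptions(precision=4,suppress=True)
o=bot.get_obs(); print(o["time"],o["ee_pos"],o["tcp_rot"],o["wrist_force"],o["opening"],o["q"][5])
ims=[]
for n in("side","top"):
    p=bot.camera(n); C=cloud(p); col=p["color"].astype(int)
    c=proj(p,[.55,-.025,.11]).astype(int); x,y=np.clip(c-40,0,None)
    ims.append(cv2.resize(p["color"][y:y+80,x:x+80],(400,400),interpolation=2)); print(n,"crop",x,y)
    for d in bot.pinpoint(p,"ring_center")[:1]: print("  pt",d["conf"],d["pixel"])
    near=np.hypot(C[...,0]-.549,C[...,1]+.026)<.035
    m=near&(C[...,2]>.085)&(C[...,2]<.094); P=C[m]
    if len(P)>20: print("  stubtop",len(P),P.mean(0),cv2.minEnclosingCircle(P[:,:2].astype(np.float32)))
    zr=float(sys.argv[2])
    m=near&(abs(C[...,2]-zr)<.012)&(col.max(-1)<100); P=C[m]
    if len(P)>20: print("  ring",len(P),P.mean(0),cv2.minEnclosingCircle(P[:,:2].astype(np.float32)),np.percentile(P[:,2],[5,50,95]))
    np.savez(n+"2.npz",C=C,color=p["color"],f=K(p),cx=p["cx"],cy=p["cy"],W=p["world_to_cam"])
cv2.imwrite(f"pics/{sys.argv[1]}.png",np.hstack(ims)[...,::-1])
E
python3 look.py f 0.13
```

```text
8.0 [ 0.5297 -0.0317  0.2403] [-179.9932    0.0217   14.9986] [ 0.6006  0.589  -1.6882] 0.02630760956250337 161.57477160811246
side crop 227 153
  pt 0.57 [267.8, 185.3]
  stubtop 111 [ 0.5491 -0.0284  0.0894] ((0.5501051545143127, -0.025989653542637825), 0.015172554180026054)
  ring 108 [ 0.5476 -0.0309  0.1304] ((0.5441875457763672, -0.02933954820036888), 0.02640286460518837) [0.1274 0.1308 0.1329]
top crop 221 172
```

View pics/f.png

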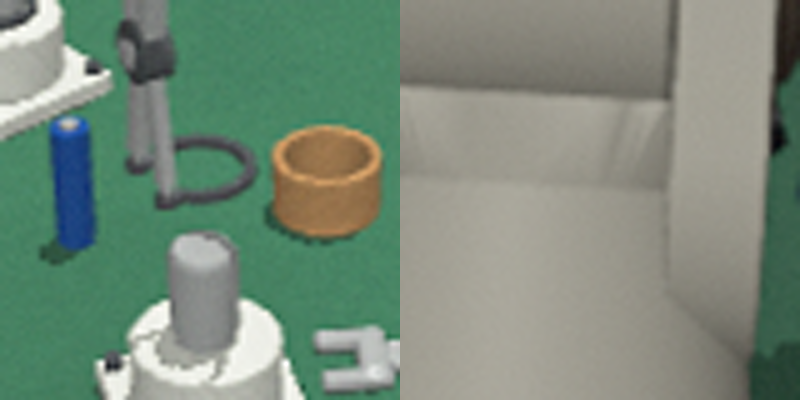

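```bash
cat > fit.py <<'E'
import numpy as np,cv2
from scipy.optimize import minimize
np.set_printoptions(precision=4,suppress=True)
def fit(fn,tcp,yaw,dz=-.111,show=True):
    D=np.load(fn);C=D["C"];col=D["color"].astype(int);f,cx,cy,W=D["f"],D["cx"],D["cy"],D["W"]
    S=8
    def pj(X):
        c=np.c_[X,np.ones(len(X))]@W.T; return np.c_[cx+f*c[:,0]/-c[:,2],cy-f*c[:,1]/-c[:,2]]
    t=np.linspace(0,2*np.pi,120); cs=np.c_[np.cos(t),np.sin(t),0*t]
    a=np.radians(yaw); e=np.array([np.cos(a),np.sin(a)])
    g=tcp[:2]+.021*e; zc=tcp[2]+dz
    ux,uy=(pj(np.array([[*g,zc]]))[0]-32).astype(int)
    sl=(slice(uy,uy+64),slice(ux,ux+64))
    Cc=C[sl]; big=lambda im:cv2.resize(im.astype(np.float32),(64*S,64*S),interpolation=cv2.INTER_LINEAR)
    def poly(im,P,v): cv2.fillPoly(im,[np.round(((pj(P)-[ux,uy])+.5)*S*16).astype(np.int32)],v,shift=4)
    # ring
    v=((Cc[...,:2]-g)@e); dark=(col[sl].max(-1)<105)&(abs(Cc[...,2]-zc)<.02)&(v>-.008)
    md=big(dark); V=big(v)
    yy,xx=np.mgrid[:64*S,:64*S]
    def ren(p):
        im=np.zeros((64*S,64*S),np.float32); x,y,z=p
        for zz in(-.002,.002): poly(im,np.array([x,y,z+zz])+.022*cs,1)
        h=np.zeros_like(im);h2=np.zeros_like(im)
        poly(h,np.array([x,y,z+.002])+.0173*cs,1);poly(h2,np.array([x,y,z-.002])+.0173*cs,1)
        im[(h*h2)>0]=0
        return im
    # valid: pixel ray at plane zc beyond lugs
    Wi=np.linalg.inv(W); u=(xx+.5)/S-.5+ux; w=(yy+.5)/S-.5+uy
    d=np.stack([(u-cx)/f,-(w-cy)/f,-np.ones_like(u)],-1)@Wi[:3,:3].T; o=Wi[:3,3]
    k=(zc-o[2])/d[...,2]; val=(((o[:2]+d[...,:2]*k[...,None])-g)@e>-.010)
    cost=lambda p:np.abs(cv2.GaussianBlur(ren([p[0],p[1],zc]),(0,0),4)-md)[val].sum()/S/S
    s=np.r_[g,]; r=minimize(cost,s,method="Nelder-Mead",options=dict(initial_simplex=[s,s+[.004,0],s+[0,.004]],xatol=1e-4))
    # stub top
    near=np.hypot(C[...,0]-.549,C[...,1]+.027)<.022
    P=C[near&(C[...,2]>.0885)&(C[...,2]<.093)]
    Pr=Cc[dark]; 
    print("pred",g,"ring fit",r.x,"resid px",r.fun,"of",dark.sum(),"ring z med",np.median(Pr[:,2]))
    if len(P)>20: print("stubtop",len(P),P.mean(0),cv2.minEnclosingCircle(P[:,:2].astype(np.float32)))
    # stub wall: cylinder fit r=15
    Q=C[near&(C[...,2]>.06)&(C[...,2]<.084)]
    if len(Q)>20:
        c=minimize(lambda c:np.abs(np.hypot(*(Q[:,:2]-c).T)-.015).sum(),[.549,-.026],method="Nelder-Mead").x; print("stub wall",len(Q),c)
    return r.x
if __name__=="__main__": fit("side2.npz",[.5297,-.0317,.2403],15)
E
python3 fit.py
python3 - <<'E'
import numpy as np;from scipy.optimize import minimize
C=np.load("side0.npz")["C"];near=np.hypot(C[...,0]-.549,C[...,1]+.027)<.022
Q=C[near&(C[...,2]>.06)&(C[...,2]<.084)];P=C[near&(C[...,2]>.0885)&(C[...,2]<.093)]
print(minimize(lambda c:np.abs(np.hypot(*(Q[:,:2]-c).T)-.015).sum(),[.549,-.026],method="Nelder-Mead").x,P.mean(0))
C=np.load("top0.npz")["C"];near=np.hypot(C[...,0]-.549,C[...,1]+.027)<.022
P=C[near&(C[...,2]>.0885)&(C[...,2]<.093)];print(P.mean(0),len(P))
E
```

```text
pred [ 0.55   -0.0263] ring fit [ 0.5489 -0.0264] resid px 32.040592193603516 of 76 ring z med 0.13084393320348725
stubtop 78 [ 0.5489 -0.0261  0.0904] ((0.5483546257019043, -0.02570960856974125), 0.014630420133471489)
stub wall 138 [ 0.5494 -0.0238]
[ 0.54917424 -0.02436072] [ 0.54903647 -0.02655309  0.09038319]
[ 0.54929446 -0.02369104  0.0902126 ] 80
```

Call:
play_rows([
  {"grip":255,"linear":[0.02,0.13,-1],"delta_rot":[0,0,0]},
  {"grip":255,"linear":[0.02,0.13,-2],"delta_rot":[0,0,0]},
  {"grip":255,"linear":[0.02,0.13,-3],"delta_rot":[0,0,0]},
  {"grip":255,"linear":[0.02,0.13,-3.2],"delta_rot":[0,0,0]},
  {"grip":255,"linear":[0.02,0.13,-3.2],"delta_rot":[0,0,0]},
  {"grip":255,"linear":[0.02,0.13,-3.2],"delta_rot":[0,0,0]},
])

```text
time: 8.8
ee_pos: [0.53, -0.03, 0.2085]
tcp_rot: [-180.0, -0.0, 15.0]
wrist_force: [-0.0, -1.1, -2.2]
opening: 0.0258
grasp_force: 59.3
```

```bash
python3 look.py g 0.097; python3 - <<'E'
from fit import *; fit("side2.npz",[.5299,-.0304,.2083],15)
a=cv2.imread("pics/g.png")[:,:400]; cv2.imwrite("pics/g2.png",cv2.resize(a,(600,600),interpolation=2))
E
```

```text
8.8 [ 0.53   -0.03    0.2085] [-179.9893   -0.0036   15.0174] [-0.0039 -1.1233 -2.2148] 0.02581166681785472 161.74154879942793
side crop 227 153
  pt 0.7 [267.7, 200.2]
  stubtop 62 [ 0.5498 -0.0267  0.0893] ((0.5475656986236572, -0.026297222822904587), 0.015294465236365795)
  ring 89 [ 0.5488 -0.0288  0.0988] ((0.5456988215446472, -0.027563661336898804), 0.02571241557598114) [0.0959 0.0991 0.1015]
top crop 221 172
  pt 0.48 [193.3, 265.7]
pred [ 0.5502 -0.025 ] ring fit [ 0.5491 -0.0243] resid px 35.72248077392578 of 66 ring z med 0.09909821176706346
stubtop 42 [ 0.5503 -0.022   0.0904] ((0.5485146641731262, -0.02477896958589554), 0.013849119655787945)
stub wall 132 [ 0.5494 -0.0241]
```

View pics/g2.png

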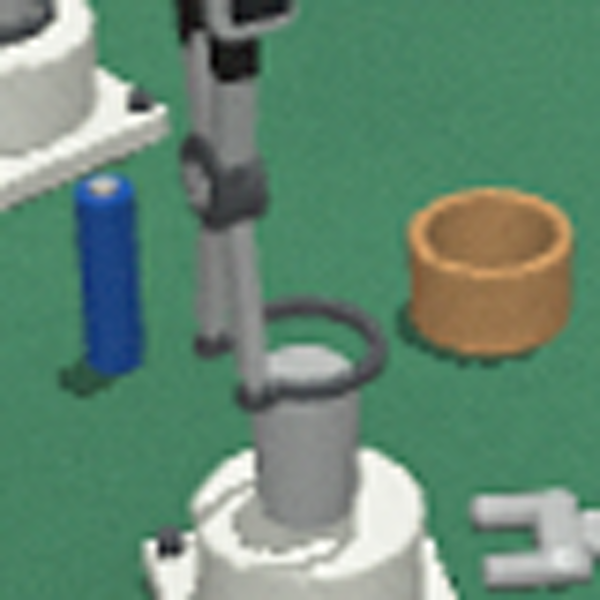

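Call:
play_rows([
  {"grip":255,"linear":[0,0,-0.3],"delta_rot":[0,0,0]},
  {"grip":255,"linear":[0,0,-0.6],"delta_rot":[0,0,0]},
  {"grip":255,"linear":[0,0,-0.8],"delta_rot":[0,0,0]},
  {"grip":255,"linear":[0,0,-1.0],"delta_rot":[0,0,0]},
  {"grip":255,"linear":[0,0,-1.0],"delta_rot":[0,0,0]},
])

```text
time: 9.5
ee_pos: [0.5299, -0.03, 0.1979]
tcp_rot: [-180.0, 0.0, 15.0]
wrist_force: [-0.8, -0.3, -1.4]
opening: 0.026
grasp_force: 59.3
```

Call:
play_rows([
  {"grip":255,"linear":[0,0,-0.3],"delta_rot":[0,0,0]},
  {"grip":255,"linear":[0,0,-0.5],"delta_rot":[0,0,0]},
  {"grip":255,"linear":[0,0,-0.5],"delta_rot":[0,0,0]},
])

```text
time: 9.8
ee_pos: [0.5299, -0.03, 0.1929]
tcp_rot: [-180.0, 0.0, 15.0]
wrist_force: [-0.1, -0.2, -2.3]
opening: 0.0259
grasp_force: 59.3
```

```bash
python3 look.py k 0.083; python3 - <<'E'
from fit import *; fit("side2.npz",[.5299,-.0300,.1929],15)
a=cv2.imread("pics/k.png")[:,:400]; cv2.imwrite("pics/k2.png",cv2.resize(a,(600,600),interpolation=2))
E
```

```text
9.8 [ 0.5299 -0.03    0.1929] [-179.9755    0.035    15.0167] [-0.073  -0.1778 -2.3354] 0.025902525301292494 161.74012939284714
side crop 227 153
  pt 0.97 [267.1, 204.5]
  stubtop 131 [ 0.5469 -0.0297  0.0893] ((0.5445842742919922, -0.0267599169164896), 0.026218939572572708)
  ring 68 [ 0.5471 -0.0357  0.0834] ((0.5453829765319824, -0.02801349386572838), 0.026559071615338326) [0.0807 0.0834 0.0858]
top crop 221 172
  pt 0.65 [204.2, 182.9]
pred [ 0.5502 -0.0246] ring fit [ 0.5486 -0.0251] resid px 56.4454345703125 of 45 ring z med 0.08386995727032831
stubtop 77 [ 0.5498 -0.0264  0.0905] ((0.5455942749977112, -0.025112193077802658), 0.017274295911192894)
stub wall 123 [ 0.5498 -0.0249]
```

View pics/k2.png

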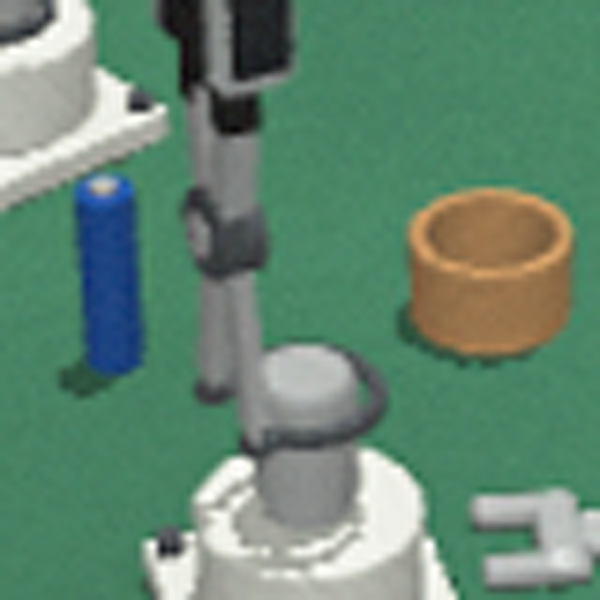

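Call:
play_rows([
  {"grip":255,"linear":[0,0,-0.5],"delta_rot":[0,0,0]},
  {"grip":255,"linear":[0,0,-1],"delta_rot":[0,0,0]},
  {"grip":255,"linear":[0,0,-1.5],"delta_rot":[0,0,0]},
  {"grip":255,"linear":[0,0,-1.5],"delta_rot":[0,0,0]},
])

```text
time: 10.4
ee_pos: [0.5296, -0.03, 0.1772]
tcp_rot: [-180.0, 0.1, 15.0]
wrist_force: [-0.2, -0.3, -1.4]
opening: 0.0258
grasp_force: 59.3
```

Call:
play_rows([
  {"grip":255,"linear":[0,0,-0.5],"delta_rot":[0,0,0]},
  {"grip":255,"linear":[0,0,-1],"delta_rot":[0,0,0]},
  {"grip":255,"linear":[0,0,-1.4],"delta_rot":[0,0,0]},
  {"grip":255,"linear":[0,0,-1.4],"delta_rot":[0,0,0]},
  {"grip":255,"linear":[0,0,-1.4],"delta_rot":[0,0,0]},
])

```text
time: 10.9
ee_pos: [0.5299, -0.03, 0.1643]
tcp_rot: [-180.0, 0.0, 15.0]
wrist_force: [-0.4, 0.1, -2.5]
opening: 0.0258
grasp_force: 59.3
```

Call:
play_rows([
  {"grip":255,"linear":[0,0,-0.15],"delta_rot":[0,0,0]},
  {"grip":255,"linear":[0,0,-0.3],"delta_rot":[0,0,0]},
  {"grip":255,"linear":[0,0,-0.4],"delta_rot":[0,0,0]},
  {"grip":255,"linear":[0,0,-0.4],"delta_rot":[0,0,0]},
  {"grip":255,"linear":[0,0,-0.4],"delta_rot":[0,0,0]},
])

```text
time: 11.4
ee_pos: [0.53, -0.03, 0.1603]
tcp_rot: [-180.0, 0.0, 15.0]
wrist_force: [0.0, 0.4, -2.4]
opening: 0.0262
grasp_force: 59.3
```

Call:
play_rows([
  {"grip":255,"linear":[0,0,-0.1],"delta_rot":[0,0,0]},
  {"grip":255,"linear":[0,0,-0.1],"delta_rot":[0,0,0]},
  {"grip":255,"linear":[0,0,-0.1],"delta_rot":[0,0,0]},
])

```text
time: 11.7
ee_pos: [0.53, -0.03, 0.1593]
tcp_rot: [-180.0, 0.0, 15.0]
wrist_force: [0.1, 0.7, -2.2]
opening: 0.0268
grasp_force: 59.3
```

Call:
play_rows([
  {"grip":255,"linear":[0,0,-0.05],"delta_rot":[0,0,0]},
  {"grip":255,"linear":[0,0,-0.05],"delta_rot":[0,0,0]},
  {"grip":255,"linear":[0,0,-0.05],"delta_rot":[0,0,0]},
])

```text
time: 12.0
ee_pos: [0.53, -0.03, 0.1588]
tcp_rot: [-180.0, 0.0, 15.0]
wrist_force: [0.7, 0.4, -1.2]
opening: 0.0263
grasp_force: 59.3
```

Call:
play_rows([
  {"grip":255,"linear":[0,0,-0.05],"delta_rot":[0,0,0]},
  {"grip":255,"linear":[0,0,-0.05],"delta_rot":[0,0,0]},
  {"grip":255,"linear":[0,0,-0.05],"delta_rot":[0,0,0]},
])

```text
time: 12.3
ee_pos: [0.53, -0.03, 0.1583]
tcp_rot: [-180.0, 0.0, 15.0]
wrist_force: [-0.0, 0.2, -2.4]
opening: 0.0257
grasp_force: 59.3
```

Call:
play_rows([
  {"grip":255,"linear":[0,0,-0.05],"delta_rot":[0,0,0]},
  {"grip":255,"linear":[0,0,-0.05],"delta_rot":[0,0,0]},
  {"grip":255,"linear":[0,0,-0.05],"delta_rot":[0,0,0]},
])

```text
time: 12.6
ee_pos: [0.53, -0.03, 0.1581]
tcp_rot: [-180.0, -0.0, 15.0]
wrist_force: [-1.3, -0.7, 1.4]
opening: 0.0258
grasp_force: 59.7
```

Call:
play_rows([
  {"grip":255,"linear":[0,0,-0.02],"delta_rot":[0,0,0]},
  {"grip":255,"linear":[0,0,-0.02],"delta_rot":[0,0,0]},
  {"grip":255,"linear":[0,0,-0.02],"delta_rot":[0,0,0]},
  {"grip":255,"linear":[0,0,-0.02],"delta_rot":[0,0,0]},
])

```text
time: 13.0
ee_pos: [0.53, -0.03, 0.1581]
tcp_rot: [-180.0, -0.0, 15.0]
wrist_force: [-3.0, -0.4, 5.7]
opening: 0.0258
grasp_force: 60.2
```

```bash
python3 look.py m 0.049; python3 - <<'E'
import cv2
a=cv2.imread("pics/m.png")[:,:400]; cv2.imwrite("pics/m2.png",cv2.resize(a,(600,600),interpolation=2))
E
```

```text
13.0 [ 0.53   -0.03    0.1581] [-179.9927   -0.0209   15.013 ] [-3.0248 -0.3555  5.6631] 0.025818078916486683 161.7431227771833
side crop 227 153
  pt 0.7 [271.9, 219.3]
  stubtop 117 [ 0.547  -0.0301  0.0895] ((0.5430153012275696, -0.02859238162636757), 0.019736310467123985)
  ring 63 [ 0.5445 -0.037   0.0483] ((0.5440644025802612, -0.027221685275435448), 0.024975690990686417) [0.046  0.0485 0.0507]
top crop 221 172
```

View pics/m2.png

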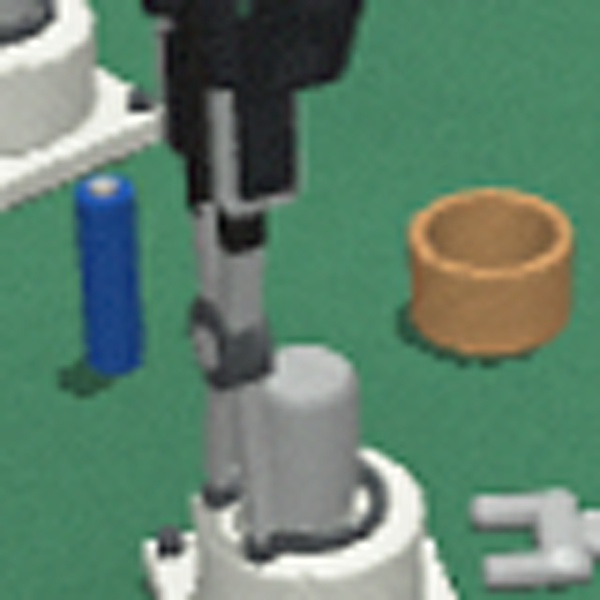

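```bash
python3 -c "
from workcell import bot
print(bot.job_done())"
```

```text
the job is handed in; nothing more can be done
None
```

The spread ring lies on the bearing face at the bare stub's groove with about 8 N of contact, the pliers are still held squeezed and upright, and the job was handed in at 13 s.

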